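# Close, latch and press a bench vial capper

### The arm

A 7-joint arm with a two-finger parallel gripper is mounted at the origin on the work surface. World frame = base frame: x ahead of the robot, y to its left, z up, the work surface at z = 0. Lengths are in m, angles in rad, forces in N, time in s.
With the tool pointing down it reaches from about 0.425 to 0.925 m from the base axis. Payload 6.8 kg.
Tool frame: the origin (TCP) lies at the very end of the fingers, on their centre line; the grasp point (between the pads) lies 19 mm behind it; z points along the fingers, y is the direction in which the jaws open and shut (so a half turn about z gives the same grasp; the last joint's range is limited). The gripper opens to 85 mm and grips with 20 to 120 N. Pads are 22 mm wide; open, the fingers measure 114 mm over their backs; the gripper's body (76 mm by 85 mm) begins 54 mm behind the grasp point. The pads swing forward as they close: fully open they stand 13 mm farther back than shut.
Start: joints at [-1.405, 0.477, 0.022, 1.555, -0.011, 1.109, -0.083], TCP at [0.183, 0.65, 0.231] pointing down, gripper open.
Joint ranges: [-2.96, 2.96], [-0.34, 2.1], [-1.41, 1.46], [0.24, 2.44], [-1.37, 4.51], [0.17, 1.92], [-2.96, 2.96]. Speed limits (rad/s): [2.39, 2.39, 3.14, 3.14, 3.14, 3.14, 3.14].

### API

Orientations are given as a rotation vector (axis times angle).
In Python, from bench import monitor, viewer, job gives the robot as it stands. The module is installed in compiled form; this text tells all that it offers.
- The arm moves only by the tool drive_tool, never from a script. Its argument "commands" is a list of rows, each an object with "linear": the shift along the tool's x, y, z in m, a list of three; "dr": the turn, a rotation vector about the tool's x, y, z in degrees, a list of three; "jaw": the closure, from 0 (fully open) to 1 (shut). A call has 1 to 8 rows; each row shifts and turns the pose as measured when the row begins, along the tool's axes as they then stand; what a row does not reach is not made up. A row lasts 1/8 s, in which the tool goes at most 62.5 mm and 10.7 degrees, less where a joint would pass 70% of its speed; a pose out of reach is approached as far as the arm can. A call is refused whole if a number of a shift passes 0.0625 or a number of a turn 10.7, either way. A call with a gripper value outside its range is refused whole. The fingers move at their own pace and stop on an object; "force" is the grip in N (left out, the last holds). Time passes only in rows, so rows that do not move let the fingers close. It gives the time, the measured TCP pose, the force and the opening at its end, in the units of the state.
- monitor.get_obs(): the state, without advancing time (a new reading comes with each control period).
- viewer.grab_frame(name): name is "side" or "top" or "wrist"; returns the picture (420x560x3 uint8, red, green, blue); there is no depth.
- viewer.calibration(name): a dict with "K" (3x3 intrinsics, pixels), "R" (3x3) and "t" (3): a world point X has camera coordinates R X + t. Camera axes: x right, y down, z forward; pixel columns grow to the right and rows downward; lengths in m; the calibration is good to about 2 mm. A picture is of the moment at which its call begins: read the wrist's pose just before it. calibration takes no time and is no camera call; for the wrist camera it gives the pose at the moment of the call.
- job.hand_in(): hands the job in, once; it reports no verdict.
The state is a dict: "clock": time; "joints": joint angles; "qvel": joint speeds; "tau": joint torques, N m; "tcp_pos": TCP position; "orientation": TCP orientation; "contact_force": force on the tool from outside, world axes, zero at the start; "moment": the same for the moment, N m; "grip_width": finger opening in m.
Only numpy, scipy, OpenCV 4.12 (cv2) and the standard library are available. Lean on these libraries where they do the work, as an engineer would, in place of code of your own. Each camera call takes 0.05 s, during which the arm holds its last target.

### The job

A vial with its cap set loosely on it already stands in the well of the bench capper. Shut the capper's lid fully, then swing the turnbutton right round over the lid to its stop, then press the plunger head down until its foot comes firmly against the vial inside and hold it there for about a second, without crushing the glass; let the plunger come all the way back up and leave the lid shut and latched. Do not disturb the bottle, the beaker or the vial rack.

Things in the scene. Friction and masses are not known exactly. Their poses are not given: they have to be found in the camera images.
- capper: bench capper, fixed: grey box 200 x 130 mm. Origin at the centre of its underside, x from the turnbutton end (towards the robot) to the lid hinge, z up. The base under the lid is 100 mm high, x = -50 to +100 mm (shut lid's top at 114); the front ledge with the turnbutton is 114 mm high, x = -100 to -54. The well with the capped vial is in the base under the plunger, out of sight.
- lid (a joint): angle of the aluminium lid in rad: 0 shut, positive with the front edge (robot side) raised, at most 1.2. Plate 150 mm long, 126 wide, 14 thick, hinged along capper y at capper x = +100, z = 100 mm. A stiff hinge keeps it at any angle; 2 to 5 N down at the front edge closes it.
- lid_front (a point): point on the lid's upper face, 10 mm behind its front edge, mid-width; capper frame x = -40, z = 114 mm when shut. x, y, z axes along the lid's length, width and normal
- latch (a joint): angle of the turnbutton in rad about a vertical axis: 0 = its stop, lying over the lid, pointing to capper +x (secured); positive = turned anticlockwise seen from above, towards capper +y; up to 2.4. It stays where it is left; about 1 N at the stub moves it.
- latch_pivot (a point): pivot of the turnbutton on the ledge, at the underside of the bar, 117 mm above the bench. The bar is dark steel, 16 mm wide, 9 mm thick, and reaches 57 mm from the pivot.
- latch_stub (a point): upright round stub on the turnbutton, 12 mm diameter, 24 mm tall, 50 mm from the pivot; this point is half-way up it, 138 mm above the bench (stub from 126 to 150 mm)
- plunger (a joint): plunger travel in m: 0 = up, grows as pressed, end 0.038. Return spring: 2 N at the top, 0.1 N more per mm. The foot meets the vial at a travel of 0.010 to 0.028, different every time; from there resistance grows by 4 N per mm (sprung vial seat). The cap is seated at 4 N or more on the vial (beyond the return spring); the glass breaks at 20 N on it.
- head_top (a point): centre of the top face of the plunger head, a black mushroom 36 mm in diameter, 14 mm thick, on a 12 mm stem; z axis up the stem. With lid shut and plunger up it is 184 mm above the bench at capper x = +25, y = 0. The guide tube under it, 30 mm in diameter, stands 20 mm above the lid.
- bottle: amber bottle, loose, 68 mm in diameter, 160 mm tall, origin at the centre of its underside; leave alone
- beaker: glass beaker, loose, 76 mm in diameter at the rim, 95 mm tall, origin at the centre of its underside; leave alone
- rack: white vial rack with six spare vials, loose, 70 x 150 x 65 mm, origin at the centre of its underside; leave alone
Mind the look-alikes: they are no part of the job. Of the things that look like the capper, the largest one is meant.

How it is judged:
On the way, in this order (a step that is already met when the one before it is completed fails the run):
1. the lid is fully shut (value of joint lid below 0.025 rad), for 0.2 s.
2. the turnbutton is turned over the shut lid to its stop (value of joint latch below 0.15 rad and value of joint lid below 0.03 rad), for 0.2 s.
3. the plunger's foot is pressed firmly (4 N or more) on the vial, lid shut and latched (contact force between plunger and vial above 4 N and value of joint latch below 0.17 rad and value of joint lid below 0.03 rad), for 0.5 s.
At the end, for the whole second after the job is handed in: the lid is shut (within 0.03 rad), the turnbutton lies over it (within 0.17 rad of its stop), the plunger is back up (within 3 mm), after the foot was held on the vial with at least 4 N for 0.5 s; the bottle, beaker and rack stand where they were (within 20 mm) (value of joint plunger below 0.003 m and value of joint latch below 0.17 rad and value of joint lid below 0.03 rad and distance of each of bottle, beaker, rack from where it was at the start of the episode below 0.02 m and angle between each of bottle, beaker, rack's own z axis and vertical below 0.15 rad); the robot touches nothing.
It fails at once if the vial is crushed: more than 20 N on it (contact force between plunger and vial above 20 N).
It fails at once if a bystander is knocked away or tipped (distance of any of bottle, beaker, rack from where it was at the start of the episode above 0.03 m or angle between any of bottle, beaker, rack's own z axis and vertical above 0.3 rad).
It also fails if it takes over 72 s, if anything falls off the work surface, if the arm or the gripper's body presses on something with over 40 N, if the wrist force passes 120 N, or if a joint passes its speed limit or range.

## Working session

There is one attempt and no reset: what is moved stays moved. The work goes in short steps, Python scripts to look and compute and a tool call to move; the robot and the scene stay as the last step left them, time stands still between calls to the robot, and variables do not carry over. Pictures are saved under pics/ and viewed, and the job is handed in when it is done.

Besides the shell and the picture viewer there is one more tool, called after "Emit:" by a JSON object that holds its "name" and its "arguments". drive_tool: Moves the arm, as the interface text tells. Its arguments: {"type":"object","properties":{"commands":{"type":"array"},"force":{"type":"number"}},"required":["commands"]}

```bash
mkdir -p pics; python3 - <<'E'
from bench import monitor, viewer, job
import cv2
print(monitor.get_obs())
for n in ["side","top","wrist"]:
    c=viewer.calibration(n); print(n,c)
    im=viewer.grab_frame(n); cv2.imwrite(f"pics/{n}0.png",im[:,:,::-1])
E
```

```text
{'clock': 0.0, 'joints': array([-1.40511116,  0.47778153,  0.02233441,  1.55648514, -0.01147246,
        1.10927516, -0.08307289]), 'qvel': array([ 1.68504994e-03, -1.18902025e-03, -7.17370968e-04,  1.24352210e-03,
       -3.67401756e-04,  7.33326106e-05,  8.28255050e-04]), 'tau': array([-4.01884399e-04, -5.96457624e+01,  1.60798609e+00, -2.81176829e+01,
        1.25466779e-02,  9.66744090e-03, -3.80907679e-06]), 'tcp_pos': array([0.18236219, 0.64927467, 0.23032384]), 'orientation': array([-4.28604352e-01, -3.11212433e+00,  2.85669402e-03]), 'contact_force': array([-0.41321845,  0.12051052, -0.39050912]), 'moment': array([ 0.00150928, -0.00717155,  0.00800106]), 'grip_width': 0.08547320910815956}
side {'K': array([[498.96991157,   0.        , 281.49647092],
       [  0.        , 498.96991157, 213.63321532],
       [  0.        ,   0.        ,   1.        ]]), 'R': array([[ 0.99603056, -0.08611559,  0.02252181],
       [-0.02515123, -0.51499024, -0.85682698],
       [ 0.08538468,  0.8528594 , -0.51511193]]), 't': array([-0.53278403,  0.10638173,  1.56073538])}
top {'K': array([[445.45386302,   0.        , 287.55741817],
       [  0.        , 445.45386302, 211.95895184],
       [  0.        ,   0.        ,   1.        ]]), 'R': array([[-0.02300683, -0.99952735,  0.02039035],
       [-0.99778241,  0.02168291, -0.06292951],
       [ 0.06245765, -0.02179294, -0.99780966]]), 't': array([-0.00941333,  0.52528188,  1.40885189])}
wrist {'K': array([[291.48910858,   0.        , 279.05733706],
       [  0.        , 291.48910858, 202.72409418],
       [  0.        ,   0.        ,   1.        ]]), 'R': array([[ 0.27061672,  0.96268538, -0.00185573],
       [ 0.9225675 , -0.25878768,  0.2861785 ],
       [ 0.27501962, -0.07915672, -0.95817453]]), 't': array([-0.67360845, -0.03732355,  0.37978143])}
```

View pics/side0.png

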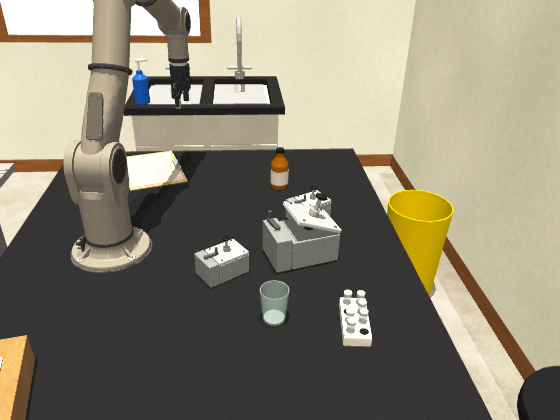

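View pics/top0.png

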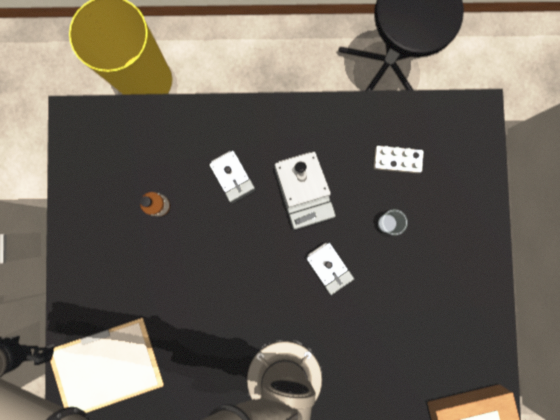

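Candidates for the capper in the top view are a large box at (305,190), a small one at (232,176) and a small one at (330,268). I choose the largest, at (305,190), and check it in a close crop.

```bash
python3 - <<'E'
import cv2
a=cv2.imread("pics/top0.png")[140:240,260:350]; cv2.imwrite("pics/topc.png",cv2.resize(a,None,fx=6,fy=6,interpolation=cv2.INTER_CUBIC))
a=cv2.imread("pics/side0.png")[180:280,250:350]; cv2.imwrite("pics/sidec.png",cv2.resize(a,None,fx=6,fy=6,interpolation=cv2.INTER_CUBIC))
E
```

```text
(no output)
```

View pics/topc.png

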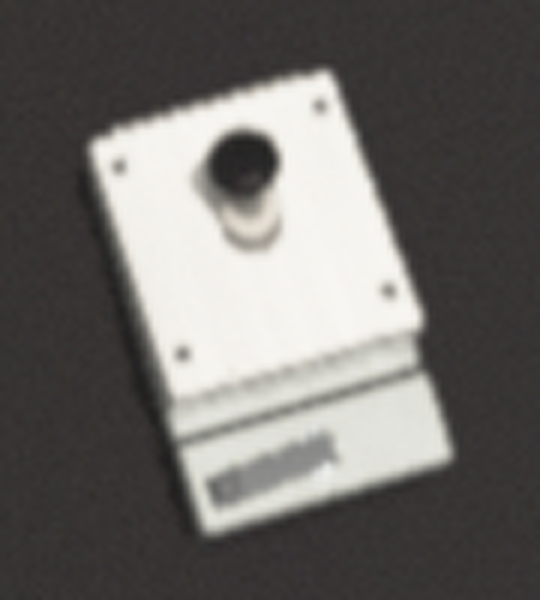

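View pics/sidec.png

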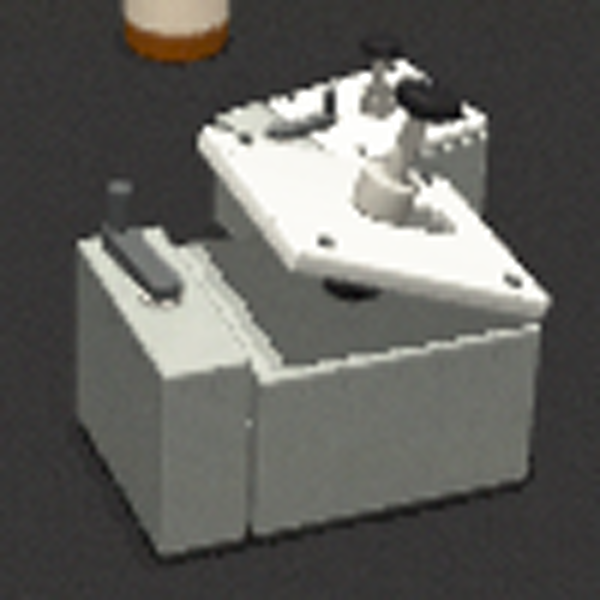

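```bash
cat > fit.py <<'E'
import numpy as np
from scipy.optimize import least_squares
from bench import viewer
def lidpt(d,y,h,a): return np.array([.1-d*np.cos(a)+h*np.sin(a),y,.1+d*np.sin(a)+h*np.cos(a)])
def world(p,c):
    x,y,th=c; return np.array([x+np.cos(th)*p[0]-np.sin(th)*p[1], y+np.sin(th)*p[0]+np.cos(th)*p[1], p[2]])
def proj(cal,X):
    q=cal["K"]@(cal["R"]@X+cal["t"]); return q[:2]/q[2]
E
python3 - <<'E'
from fit import *
C={n:viewer.calibration(n) for n in("top","side")}
off={"top":(260,140),"side":(250,180)}
B=lambda x,y,z:(lambda p:np.array([x,y,z]))
L=lambda d,y,h:(lambda p:lidpt(d,y,h,p[3]))
S=lambda r,z:(lambda p:np.array([p[5]+r*np.cos(p[4]),r*np.sin(p[4]),z]))
obs=[("top",205,535,B(-.1,.065,.114)),("top",453,460,B(-.1,-.065,.114)),("top",178,440,B(-.054,.065,.114)),("top",420,372,B(-.054,-.065,.114)),
("top",243,160,L(.075,0,.084)),("top",333,70,L(0,-.063,.014)),("top",90,145,L(0,.063,.014)),
("side",78,240,B(-.1,.065,.114)),("side",163,378,B(-.1,-.065,.114)),("side",163,555,B(-.1,-.065,0)),("side",250,360,B(-.054,-.065,.114)),
("side",78,420,B(-.1,.065,0)),("side",528,482,B(.1,-.065,0)),("side",200,130,L(.15,.063,.014)),("side",297,262,L(.15,-.063,.014)),("side",430,98,L(.075,0,.084)),
("side",550,298,L(0,-.063,.014)),("side",119,185,S(.05,.150)),("top",222,490,S(.057,.126))]
def res(p):
    r=[]
    for n,u,v,f in obs:
        px=np.array([(u+.5)/6-.5+off[n][0],(v+.5)/6-.5+off[n][1]])
        r.append(proj(C[n],world(f(p),p[:3]))-px)
    return np.array(r).ravel()
s=least_squares(res,[.6,0,0,.3,1.6,-.077],loss="soft_l1")
print(s.x,s.cost);print(res(s.x).reshape(-1,2).round(2))
p=s.x
for n,f in [("lidfront",L(.14,0,.014)),("lidedge",L(.15,0,.014)),("head",L(.075,0,.084)),("headshut",B(.025,0,.184)),("stub",S(.05,.138)),("pivot",S(0,.117)),("latchedstub",lambda p:np.array([p[5]+.05,0,.138]))]: print(n,world(f(p),p[:3]).round(4))
# bystanders rough
def ray(n,u,v,z):
    c=C[n];d=c["R"].T@np.linalg.inv(c["K"])@[u,v,1];o=-c["R"].T@c["t"];return (o+d*(z-o[2])/d[2]).round(3)
print("bottle top",ray("top",149,204,.16),"beaker rim",ray("top",396,222,.095),"rack",ray("top",399,159,.065),"smallL",ray("top",232,176,.07),"smallR",ray("top",330,268,.07))
E
```

```text
[ 0.58394437 -0.07221894  0.2688041   0.35056833  1.97297476 -0.06233593] 7.23181116998682
[[-0.08 -0.63]
 [ 0.25 -0.63]
 [-0.03  0.42]
 [ 1.24 -0.67]
 [ 0.6   0.06]
 [-0.37 -0.46]
 [ 0.04 -1.17]
 [-0.47 -0.84]
 [-0.05 -0.89]
 [-0.73  1.73]
 [ 0.64 -0.77]
 [-0.56  0.01]
 [-0.12  0.95]
 [-0.4   0.02]
 [-0.92 -0.91]
 [-0.69 -1.36]
 [ 0.47 -0.06]
 [ 0.53  0.19]
 [-0.21  0.56]]
lidfront [ 0.5582 -0.0793  0.1612]
lidedge [ 0.5492 -0.0818  0.1647]
head [ 0.6403 -0.0567  0.2046]
headshut [ 0.608  -0.0656  0.184 ]
stub [ 0.4928 -0.0496  0.138 ]
pivot [ 0.5238 -0.0888  0.117 ]
latchedstub [ 0.5721 -0.0755  0.138 ]
bottle top [0.547 0.378 0.16 ] beaker rim [ 0.482 -0.348  0.095] rack [ 0.68  -0.373  0.065] smallL [0.637 0.149 0.07 ] smallR [ 0.347 -0.146  0.07 ]
```

```bash
cat > nav.py <<'E'
import numpy as np
from scipy.spatial.transform import Rotation as Ro
from bench import monitor
CAP=np.array([0.584,-0.0722,0.2688])
def state():
    o=monitor.get_obs(); return o,np.array(o["tcp_pos"]),Ro.from_rotvec(o["orientation"])
def err(goal,yaw_y=CAP[2]-np.pi/2):
    """remaining shift in tool axes (mm) and turn (deg) to a goal with tool straight down, tool y at angle yaw_y"""
    o,p,R=state(); y=np.array([np.cos(yaw_y),np.sin(yaw_y),0]);z=np.array([0,0,-1.]);x=np.cross(y,z)
    G=Ro.from_matrix(np.c_[x,y,z]); print("clk",round(o["clock"],2),"shift mm",(R.inv().apply(np.array(goal)-p)*1000).round(1),"turn",np.degrees((R.inv()*G).as_rotvec()).round(2),"F",np.round(o["contact_force"],2))
def cap(x,y,z):
    c,s=np.cos(CAP[2]),np.sin(CAP[2]); return [CAP[0]+c*x-s*y,CAP[1]+s*x+c*y,z]
def plan(way,turn,n):
    o,p,R=state(); way=[p]+[np.array(w) for w in way]
    L=np.r_[0,np.cumsum([np.linalg.norm(b-a) for a,b in zip(way,way[1:])])]; W=np.array(way)
    for i in range(n):
        s0,s1=[np.array([np.interp(L[-1]*k/n,L,W[:,j]) for j in range(3)]) for k in(i,i+1)]
        print(i,R.inv().apply(s1-s0).round(3)); R=R*Ro.from_rotvec([0,0,np.radians(turn/n)])
    print("turn/row",turn/n)
E
python3 - <<'E'
from nav import *; from bench import viewer
c=viewer.calibration("wrist"); o,p,R=state()
print("cam in tool",R.inv().apply(-c["R"].T@c["t"]-p).round(3),"cam fwd in tool",R.inv().apply(c["R"][2]).round(3),"cam right",R.inv().apply(c["R"][0]).round(3))
err(cap(-.036,0,.25))
plan([(0.40,0.34,.27),cap(-.08,0,.28)],149,16)
E
```

```text
cam in tool [ 0.073 -0.    -0.143] cam fwd in tool [-0.286 -0.     0.958] cam right [-0.  1.  0.]
clk 0.15 shift mm [-550.9 -604.8  -18.5] turn [-2.0000e-02  1.1000e-01  1.4891e+02] F [-0.42  0.15  0.33]
0 [-0.04  -0.032 -0.005]
1 [-0.045 -0.026 -0.005]
2 [-0.048 -0.018 -0.005]
3 [-0.05  -0.01  -0.005]
4 [-0.051 -0.002 -0.005]
5 [-0.051  0.007 -0.005]
6 [-0.049  0.015 -0.005]
7 [-0.05   0.011 -0.003]
8 [-0.05   0.013 -0.001]
9 [-0.047  0.02  -0.001]
10 [-0.043  0.028 -0.001]
11 [-0.038  0.035 -0.001]
12 [-0.032  0.04  -0.001]
13 [-0.025  0.045 -0.001]
14 [-0.018  0.049 -0.001]
15 [-0.01   0.051 -0.001]
turn/row 9.3125
```

Emit:
{"name": "drive_tool", "arguments": {"commands": [{"linear": [-0.04, -0.032, -0.005], "dr": [0, 0, 9.3], "jaw": 1}, {"linear": [-0.045, -0.026, -0.005], "dr": [0, 0, 9.3], "jaw": 1}, {"linear": [-0.048, -0.018, -0.005], "dr": [0, 0, 9.3], "jaw": 1}, {"linear": [-0.05, -0.01, -0.005], "dr": [0, 0, 9.3], "jaw": 1}, {"linear": [-0.051, -0.002, -0.005], "dr": [0, 0, 9.3], "jaw": 1}, {"linear": [-0.051, 0.007, -0.005], "dr": [0, 0, 9.3], "jaw": 1}, {"linear": [-0.049, 0.015, -0.005], "dr": [0, 0, 9.3], "jaw": 1}, {"linear": [-0.05, 0.011, -0.003], "dr": [0, 0, 9.3], "jaw": 1}]}}

```text
clock: 1.15
tcp_pos: [0.4064, 0.2977, 0.2671]
orientation: [-2.26, -2.181, 0.006]
contact_force: [0.1, -0.6, -0.0]
grip_width: -0.0004
```

```bash
python3 - <<'E'
from nav import *
o,p,R=state(); print(p,o["joints"].round(2),o["grip_width"])
err(cap(-.08,0,.28))
plan([cap(-.08,0,.28)],np.degrees(((R.inv()*Ro.from_matrix(np.c_[[.964,.2656,0],[.2656,-.964,0],[0,0,-1.]])).as_rotvec()))[2],9)
E
```

```text
[0.40639661 0.29771355 0.26714182] [-1.12  0.16  0.41  1.93 -0.07  1.07 -0.71] -0.0003812225730719848
clk 1.15 shift mm [-387.4  114.3  -12.2] turn [-5.000e-02  2.400e-01  7.256e+01] F [ 0.12 -0.57 -0.  ]
0 [-0.043  0.013 -0.001]
1 [-0.041  0.019 -0.001]
2 [-0.038  0.024 -0.001]
3 [-0.034  0.029 -0.001]
4 [-0.03   0.034 -0.001]
5 [-0.025  0.038 -0.001]
6 [-0.019  0.041 -0.001]
7 [-0.013  0.043 -0.001]
8 [-0.007  0.044 -0.001]
turn/row 8.062193514700517
```

Emit:
{"name": "drive_tool", "arguments": {"commands": [{"linear": [-0.045, 0.015, -0.001], "dr": [0, 0, 9], "jaw": 1}, {"linear": [-0.044, 0.022, -0.001], "dr": [0, 0, 9], "jaw": 1}, {"linear": [-0.041, 0.028, -0.001], "dr": [0, 0, 9], "jaw": 1}, {"linear": [-0.037, 0.034, -0.001], "dr": [0, 0, 9], "jaw": 1}, {"linear": [-0.032, 0.039, -0.001], "dr": [0, 0, 9], "jaw": 1}, {"linear": [-0.025, 0.043, -0.001], "dr": [0, 0, 9], "jaw": 1}, {"linear": [-0.017, 0.046, -0.001], "dr": [0, 0, 9], "jaw": 1}, {"linear": [-0.009, 0.046, -0.001], "dr": [0, 0, 9], "jaw": 1}]}}

```text
clock: 2.15
tcp_pos: [0.4955, -0.098, 0.2762]
orientation: [-3.119, -0.37, 0.002]
contact_force: [-0.3, -0.2, 0.1]
grip_width: 0.0004
```

```bash
python3 - <<'E'
from nav import *
import cv2
from bench import viewer
o,p,R=state(); print(p,o["joints"].round(2),o["grip_width"])
err(cap(-.08,0,.28));err(cap(-.037,0,.18))
c=viewer.calibration("wrist")
im=viewer.grab_frame("wrist"); cv2.imwrite("pics/w1.png",im[:,:,::-1])
np.savez("w1.npz",**c)
E
```

```text
[ 0.49553441 -0.09796152  0.27617099] [-0.67  0.19  0.86  1.94 -0.16  1.09 -1.08] 0.00036180153685925044
clk 2.15 shift mm [12.1 -1.7 -3.8] turn [-0.05  0.07 -1.88] F [-0.33 -0.24  0.11]
clk 2.15 shift mm [55.2 -3.1 96.1] turn [-0.05  0.07 -1.88] F [-0.33 -0.24  0.11]
```

View pics/w1.png

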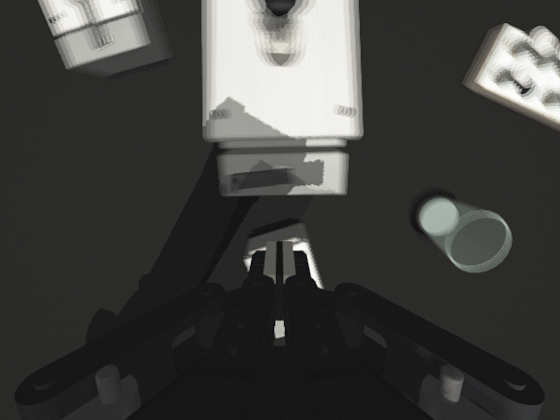

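The wrist view shows the large capper lid at (280,70), with its ledge from (220,195) to (347,193). The turnbutton bar runs from (222,183) to (292,175), so it points well away from the lid.

Emit:
{"name": "drive_tool", "arguments": {"commands": [{"linear": [0.028, -0.001, 0.045], "dr": [0, 0, -1.9], "jaw": 1}, {"linear": [0.027, -0.002, 0.05], "dr": [0, 0, 0], "jaw": 1}, {"linear": [0, 0, 0], "dr": [0, 0, 0], "jaw": 1}]}}

```text
clock: 2.58
tcp_pos: [0.5512, -0.0903, 0.1801]
orientation: [3.113, 0.398, 0.005]
contact_force: [-0.3, 0.4, 0.9]
grip_width: -0.0001
```

```bash
python3 - <<'E'
from nav import *
err(cap(-.037,0,.114))
E
```

```text
clk 2.58 shift mm [-0.9 -9.  66.1] turn [ 0.19 -0.15 -0.83] F [-0.26  0.4   0.94]
```

Emit:
{"name": "drive_tool", "arguments": {"commands": [{"linear": [0, -0.009, 0.008], "dr": [0, 0, -0.8], "jaw": 1}, {"linear": [0, 0, 0.01], "dr": [0, 0, 0], "jaw": 1}, {"linear": [0, 0, 0.01], "dr": [0, 0, 0], "jaw": 1}, {"linear": [0, 0, 0.01], "dr": [0, 0, 0], "jaw": 1}, {"linear": [0, 0, 0.01], "dr": [0, 0, 0], "jaw": 1}]}}

```text
clock: 3.2
tcp_pos: [0.5493, -0.082, 0.134]
orientation: [3.111, 0.42, 0.015]
contact_force: [-0.4, -0.7, 2.4]
grip_width: -0.0
```

```bash
python3 - <<'E'
from nav import *
err(cap(-.037,0,.114))
E
```

```text
clk 3.2 shift mm [-1.1 -0.3 19.9] turn [ 0.18 -0.53 -0.02] F [-0.45 -0.67  2.44]
```

Emit:
{"name": "drive_tool", "arguments": {"commands": [{"linear": [0, 0, 0.008], "dr": [0, 0, 0], "jaw": 1}, {"linear": [0, 0, 0.007], "dr": [0, 0, 0], "jaw": 1}, {"linear": [0, 0, 0.005], "dr": [0, 0, 0], "jaw": 1}, {"linear": [0, 0, 0.003], "dr": [0, 0, 0], "jaw": 1}, {"linear": [0, 0, 0.002], "dr": [0, 0, 0], "jaw": 1}]}}

```text
clock: 3.82
tcp_pos: [0.5493, -0.0823, 0.1139]
orientation: [-3.107, -0.417, -0.014]
contact_force: [-9.9, 2.7, 23.6]
grip_width: 0.0002
```

Emit:
{"name": "drive_tool", "arguments": {"commands": [{"linear": [0, 0, 0.0005], "dr": [0, 0, 0], "jaw": 1}, {"linear": [0, 0, 0], "dr": [0, 0, 0], "jaw": 1}]}}

```text
clock: 4.08
tcp_pos: [0.5496, -0.0822, 0.1143]
orientation: [-3.106, -0.416, -0.016]
contact_force: [-0.1, -0.2, -0.0]
grip_width: 0.0002
```

```bash
python3 - <<'E'
from nav import *
import cv2
from bench import viewer
err(cap(-.037,0,.114))
for n in("side","top"):
    im=viewer.grab_frame(n); cv2.imwrite(f"pics/{n}2.png",im[:,:,::-1])
    a=im[140:240,230:370] if n=="top" else im[160:280,220:370]
    cv2.imwrite(f"pics/{n}2c.png",cv2.resize(a[:,:,::-1],None,fx=5,fy=5,interpolation=cv2.INTER_CUBIC))
E
```

```text
clk 4.08 shift mm [-1.2 -0.5  0.3] turn [-0.34 -0.63 -0.14] F [-0.08 -0.17 -0.01]
```

View pics/side2c.png

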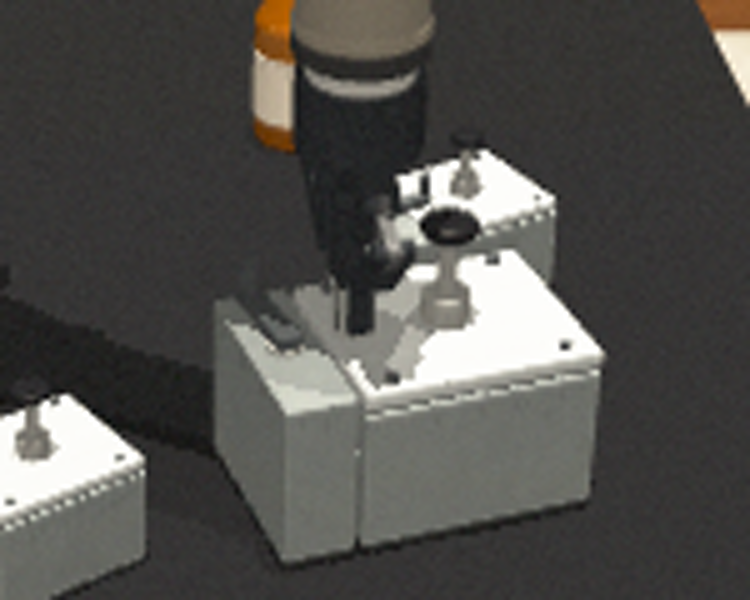

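The lid is down: its top plate is level with the ledge at crop (360,390), and the TCP touches at z=0.114. Next I back off and look at the turnbutton.

Emit:
{"name": "drive_tool", "arguments": {"commands": [{"linear": [0, 0, -0.05], "dr": [0, 0.6, 0], "jaw": 1}, {"linear": [-0.03, 0, -0.05], "dr": [0, 0, 0], "jaw": 1}, {"linear": [-0.04, 0, -0.01], "dr": [0, 0, 0], "jaw": 1}, {"linear": [0, 0, 0], "dr": [0, 0, 0], "jaw": 1}, {"linear": [0, 0, 0], "dr": [0, 0, 0], "jaw": 1}]}}

```text
clock: 4.8
tcp_pos: [0.4804, -0.1012, 0.2241]
orientation: [-3.106, -0.42, -0.031]
contact_force: [-0.1, -0.0, -0.6]
grip_width: -0.0001
```

```bash
python3 - <<'E'
from nav import *
import cv2
from bench import viewer
o,p,R=state();print(p,o["qvel"].round(3))
err(cap(-.10,0,.22))
c=viewer.calibration("wrist")
im=viewer.grab_frame("wrist"); cv2.imwrite("pics/w3.png",im[:,:,::-1])
np.savez("w3.npz",**c)
cv2.imwrite("pics/w3c.png",cv2.resize(im[80:260,180:400,::-1],None,fx=3.5,fy=3.3,interpolation=cv2.INTER_CUBIC))
E
```

```text
[ 0.48043959 -0.10117371  0.22414305] [ 0.005 -0.016  0.003  0.021  0.011  0.004 -0.005]
clk 4.8 shift mm [ 7.4 -0.4  4.3] turn [-0.28 -1.17 -0.01] F [-0.12 -0.01 -0.55]
```

View pics/w3.png

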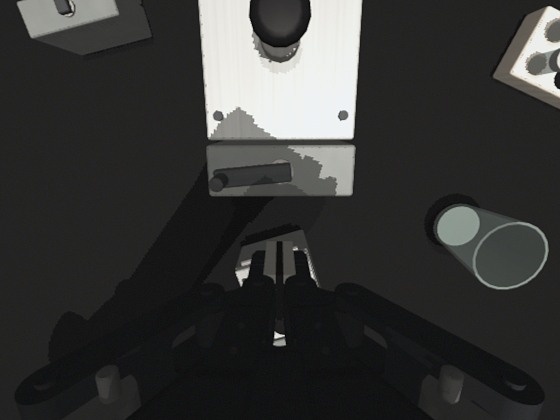

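View pics/w3c.png

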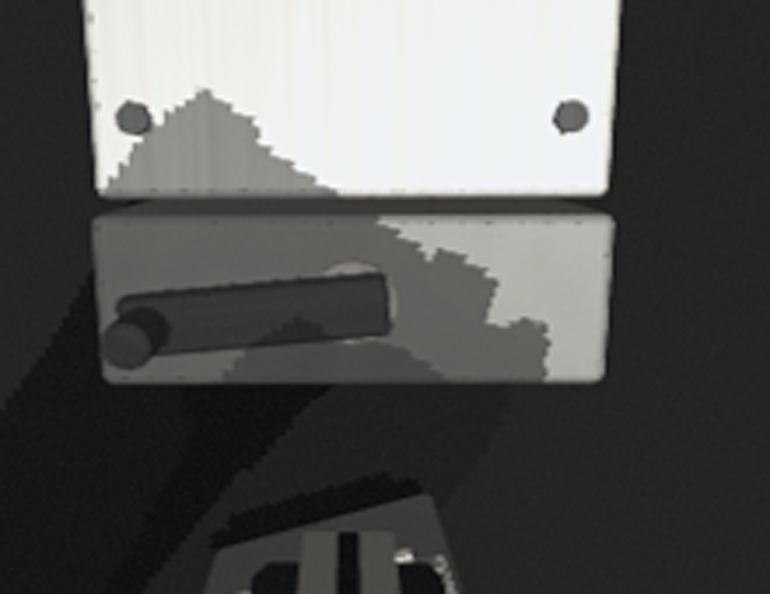

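The lid is shut. The stub top is at crop (129,345), the pivot washer at crop (358,302), and the ledge front corners at crop (105,380) and (605,381).

```bash
python3 - <<'E'
from nav import *
c=np.load("w3.npz")
def ray(u,v,z):
    d=c["R"].T@np.linalg.inv(c["K"])@[u,v,1];o=-c["R"].T@c["t"];return o+d*(z-o[2])/d[2]
def loc(X):
    d=X[:2]-CAP[:2];k,s=np.cos(CAP[2]),np.sin(CAP[2]);return np.array([k*d[0]+s*d[1],-s*d[0]+k*d[1]]).round(4)
cr=lambda u,v:((u+.5)/3.5-.5+180,(v+.5)/3.3-.5+80)
for n,u,v,z in[("stubtop",129,345,.15),("stubbase",143,330,.126),("pivot",358,302,.116),("ledge F+",105,380,.114),("ledge F-",605,381,.114),("lid+",97,195,.114),("lid-",608,193,.114)]:
    X=ray(*cr(u,v),z);print(n,X.round(4),loc(X))
X=ray(280,17,.184);print("head",X.round(4),loc(X))
E
```

```text
stubtop [ 0.4909 -0.0487  0.15  ] [-0.0835  0.0474]
stubbase [ 0.4893 -0.0473  0.126 ] [-0.0847  0.0492]
pivot [ 0.5085 -0.0959  0.116 ] [-0.079  -0.0028]
ledge F+ [ 0.4703 -0.039   0.114 ] [-0.1008  0.0622]
ledge F- [ 0.5042 -0.1629  0.114 ] [-0.101  -0.0663]
lid+ [ 0.5182 -0.027   0.114 ] [-0.0515  0.061 ]
lid- [ 0.5518 -0.1471  0.114 ] [-0.051  -0.0636]
head [ 0.6024 -0.0683  0.184 ] [ 0.0188 -0.0012]
```

```bash
sed -i 's/^CAP=.*/CAP=np.array([0.5835,-0.0741,0.2688])/' nav.py; python3 - <<'E'
from nav import *
err(cap(-.112,.05,.134))
E
```

```text
clk 4.85 shift mm [ -6.9 -48.5  90. ] turn [-0.27 -1.12 -0.03] F [ 0.29  0.98 -0.44]
```

Emit:
{"name": "drive_tool", "arguments": {"commands": [{"linear": [-0.007, -0.048, 0], "dr": [-0.3, -1.1, 0], "jaw": 1}, {"linear": [0, 0, 0.045], "dr": [0, 0, 0], "jaw": 1}, {"linear": [0, 0, 0.042], "dr": [0, 0, 0], "jaw": 1}, {"linear": [0, 0, 0], "dr": [0, 0, 0], "jaw": 1}]}}

```text
clock: 5.35
tcp_pos: [0.4641, -0.0526, 0.1342]
orientation: [3.109, 0.429, 0.001]
contact_force: [0.9, -0.1, 0.1]
grip_width: -0.0002
```

```bash
python3 - <<'E'
from nav import *
err(cap(-.112,.05,.134))
E
```

```text
clk 5.35 shift mm [-2.7  2.4  0.2] turn [ 0.2  -0.02  0.33] F [ 0.89 -0.08  0.07]
```

Emit:
{"name": "drive_tool", "arguments": {"commands": [{"linear": [0.009, 0.002, 0], "dr": [0, 0, 0.3], "jaw": 1}, {"linear": [0.008, 0.001, 0], "dr": [0, 0, 0], "jaw": 1}, {"linear": [0.008, 0.001, 0], "dr": [0, 0, 0], "jaw": 1}, {"linear": [0.008, 0.002, 0], "dr": [0, 0, 0], "jaw": 1}, {"linear": [0.007, 0.003, 0], "dr": [0, 0, 0], "jaw": 1}, {"linear": [0.006, 0.003, 0], "dr": [0, 0, 0], "jaw": 1}]}}

```text
clock: 6.1
tcp_pos: [0.5165, -0.0535, 0.1376]
orientation: [3.109, 0.418, 0.005]
contact_force: [-3.5, -3.5, -1.4]
grip_width: 0.0001
```

```bash
python3 - <<'E'
from nav import *
import cv2
from bench import viewer
err(cap(-.063,.042,.134))
im=viewer.grab_frame("wrist"); cv2.imwrite("pics/w4.png",im[:,:,::-1])
E
```

```text
clk 6.1 shift mm [-3.9 -4.3  3.6] turn [ 0.28 -0.15 -0.08] F [-3.54 -3.54 -1.44]
```

View pics/w4.png

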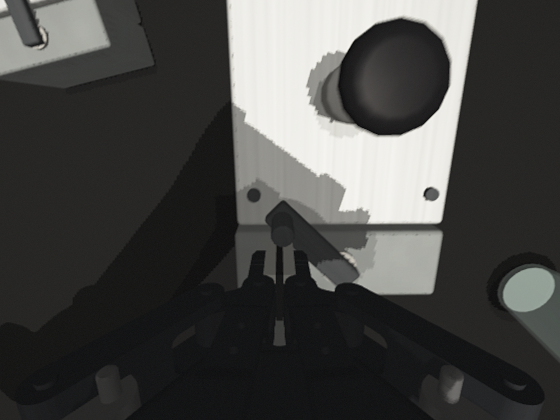

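The bar has turned to about 45°, with the stub at (282,232) in front of the fingers. I'll go round to its +y side for the rest.

Emit:
{"name": "drive_tool", "arguments": {"commands": [{"linear": [-0.012, -0.005, 0.002], "dr": [0, 0, 0], "jaw": 1}, {"linear": [0, -0.03, 0.002], "dr": [0, 0, 0], "jaw": 1}, {"linear": [0.024, 0, 0], "dr": [0, 0, 0], "jaw": 1}, {"linear": [0, 0, 0], "dr": [0, 0, 0], "jaw": 1}]}}

```text
clock: 6.65
tcp_pos: [0.5186, -0.0149, 0.1339]
orientation: [3.111, 0.417, 0.011]
contact_force: [-0.5, -0.3, 0.3]
grip_width: -0.0002
```

```bash
python3 - <<'E'
from nav import *
err(cap(-.045,.068,.134))
E
```

```text
clk 6.65 shift mm [ 1.9  6.3 -0.1] turn [ 0.23 -0.37 -0.14] F [-0.5  -0.29  0.29]
```

Emit:
{"name": "drive_tool", "arguments": {"commands": [{"linear": [0.003, 0.012, 0], "dr": [0, 0, 0], "jaw": 1}, {"linear": [0.003, 0.01, 0], "dr": [0, 0, 0], "jaw": 1}, {"linear": [0.003, 0.009, 0], "dr": [0, 0, 0], "jaw": 1}, {"linear": [0.002, 0.008, 0], "dr": [0, 0, 0], "jaw": 1}, {"linear": [0.002, 0.007, 0], "dr": [0, 0, 0], "jaw": 1}]}}

```text
clock: 7.28
tcp_pos: [0.5437, -0.0568, 0.1344]
orientation: [-3.112, -0.417, -0.014]
contact_force: [1.2, 1.7, -0.4]
grip_width: 0.0
```

```bash
python3 - <<'E'
from nav import *
import cv2
from bench import viewer
err(cap(-.032,.0135,.134))
im=viewer.grab_frame("wrist"); cv2.imwrite("pics/w5.png",im[:,:,::-1])
E
```

```text
clk 7.28 shift mm [ 1.8 13.8  0.4] turn [-0.01 -0.53 -0.15] F [ 1.22  1.66 -0.38]
```

View pics/w5.png

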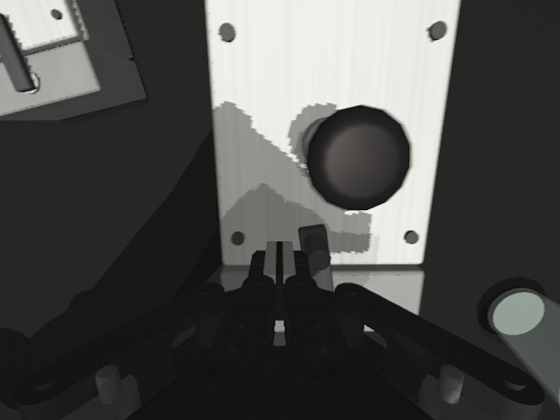

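Emit:
{"name": "drive_tool", "arguments": {"commands": [{"linear": [0.001, 0.005, 0], "dr": [0, 0, 0], "jaw": 1}, {"linear": [0, 0.004, 0], "dr": [0, 0, 0], "jaw": 1}, {"linear": [0, 0.003, 0], "dr": [0, 0, 0], "jaw": 1}]}}

```text
clock: 7.7
tcp_pos: [0.5467, -0.064, 0.134]
orientation: [-3.103, -0.419, -0.008]
contact_force: [-4.2, 10.6, 7.8]
grip_width: -0.0002
```

```bash
python3 - <<'E'
from nav import *
err(cap(-.032,.0135,.134))
E
```

```text
clk 7.7 shift mm [ 0.8  6.  -0.1] turn [-0.53 -0.36 -0.02] F [-4.23 10.57  7.81]
```

The side force has risen to about 11 N, so the bar is probably at its stop. I back away, rise and look.

Emit:
{"name": "drive_tool", "arguments": {"commands": [{"linear": [0, 0.001, 0], "dr": [0, 0, 0], "jaw": 1}, {"linear": [0, -0.012, 0], "dr": [0, 0, 0], "jaw": 1}, {"linear": [0, 0, -0.05], "dr": [0.5, 0, 0], "jaw": 1}, {"linear": [-0.03, 0, -0.04], "dr": [0, 0, 0], "jaw": 1}, {"linear": [-0.02, 0, 0], "dr": [0, 0, 0], "jaw": 1}, {"linear": [0, 0, 0], "dr": [0, 0, 0], "jaw": 1}]}}

```text
clock: 8.45
tcp_pos: [0.4925, -0.0667, 0.2256]
orientation: [-3.094, -0.419, 0.0]
contact_force: [0.2, 0.5, -0.3]
grip_width: -0.0003
```

```bash
python3 - <<'E'
from nav import *
import cv2
from bench import viewer
err(cap(.025,0,.205))
c=viewer.calibration("wrist")
im=viewer.grab_frame("wrist"); cv2.imwrite("pics/w6.png",im[:,:,::-1])
np.savez("w6.npz",**c)
E
```

```text
clk 8.45 shift mm [110.7  31.7  20.3] turn [-1.09 -0.14  0.03] F [ 0.23  0.53 -0.26]
```

View pics/w6.png

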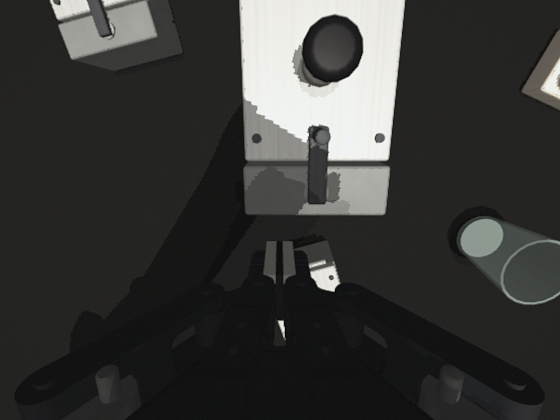

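```bash
python3 - <<'E'
from nav import *
import cv2
im=cv2.imread("pics/w6.png"); cv2.imwrite("pics/w6c.png",cv2.resize(im[0:220,220:420],None,fx=3,fy=2.7,interpolation=cv2.INTER_CUBIC))
c=np.load("w6.npz")
def ray(u,v,z):
    d=c["R"].T@np.linalg.inv(c["K"])@[u,v,1];o=-c["R"].T@c["t"];return o+d*(z-o[2])/d[2]
def loc(X):
    d=X[:2]-CAP[:2];k,s=np.cos(CAP[2]),np.sin(CAP[2]);return np.array([k*d[0]+s*d[1],-s*d[0]+k*d[1]]).round(4)
for n,u,v,z in[("stubtop",321,138,.15),("bar near",317,203,.126),("bar far",319,127,.126),("head",333,48,.184),("ledge+",245,214,.114),("ledge-",386,214,.114)]:
    X=ray(u,v,z);print(n,X.round(4),loc(X))
E
```

```text
stubtop [ 0.5555 -0.0801  0.15  ] [-0.0286  0.0016]
bar near [ 0.5012 -0.0969  0.126 ] [-0.0854 -0.0001]
bar far [ 0.5625 -0.0792  0.126 ] [-0.0216  0.0007]
head [ 0.6063 -0.0668  0.184 ] [0.0239 0.001 ]
ledge+ [ 0.4701 -0.0385  0.114 ] [-0.0999  0.0645]
ledge- [ 0.5052 -0.1629  0.114 ] [-0.099  -0.0649]
```

View pics/w6c.png

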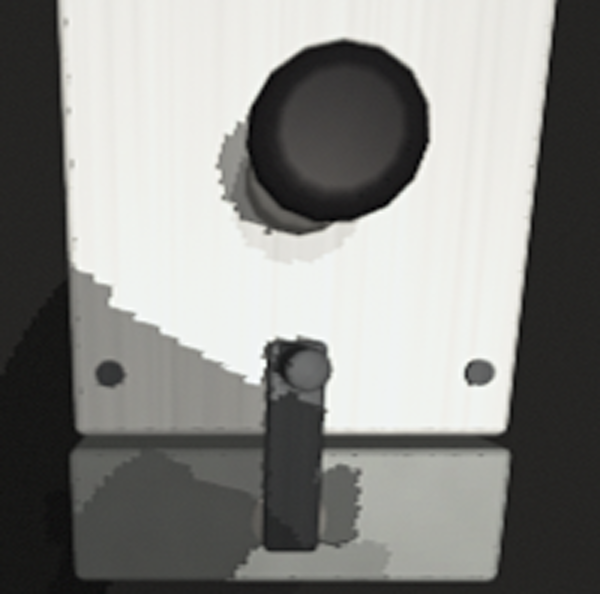

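The bar lies along the capper axis, with the latch angle at about 0.02 rad. The head is at image (333,48), about (0.606,-0.067) in the world frame. Next I move over the head.

Emit:
{"name": "drive_tool", "arguments": {"commands": [{"linear": [0.04, 0.012, 0], "dr": [-1, 0, 0], "jaw": 1}, {"linear": [0.04, 0.012, 0], "dr": [0, 0, 0], "jaw": 1}, {"linear": [0.03, 0.008, 0.015], "dr": [0, 0, 0], "jaw": 1}, {"linear": [0, 0, 0], "dr": [0, 0, 0], "jaw": 1}]}}

```text
clock: 9.0
tcp_pos: [0.6137, -0.065, 0.2069]
orientation: [-3.111, -0.429, -0.001]
contact_force: [-1.1, 0.0, 0.1]
grip_width: 0.0001
```

```bash
python3 - <<'E'
from nav import *
err(cap(.0245,0.0005,.188))
E
```

```text
clk 9.0 shift mm [-7.   0.2 18.9] turn [-0.05 -0.05  0.3 ] F [-1.1   0.03  0.05]
```

Emit:
{"name": "drive_tool", "arguments": {"commands": [{"linear": [-0.007, 0, 0.01], "dr": [0, 0, 0], "jaw": 1}, {"linear": [0, 0, 0.008], "dr": [0, 0, 0], "jaw": 1}, {"linear": [0, 0, 0], "dr": [0, 0, 0], "jaw": 1}, {"linear": [0, 0, 0], "dr": [0, 0, 0], "jaw": 1}]}}

```text
clock: 9.5
tcp_pos: [0.6045, -0.0672, 0.187]
orientation: [-3.111, -0.427, 0.002]
contact_force: [-0.1, -0.7, 0.0]
grip_width: -0.0
```

```bash
python3 - <<'E'
from nav import *
err(cap(.0245,0.0005,.184))
E
```

```text
clk 9.5 shift mm [2.4 0.6 3. ] turn [-0.09  0.08  0.25] F [-0.11 -0.73  0.04]
```

Now I press in small calls, watching the force.

Emit:
{"name": "drive_tool", "arguments": {"commands": [{"linear": [0.002, 0, 0.003], "dr": [0, 0, 0], "jaw": 1}, {"linear": [0, 0, 0.003], "dr": [0, 0, 0], "jaw": 1}, {"linear": [0, 0, 0.003], "dr": [0, 0, 0], "jaw": 1}, {"linear": [0, 0, 0.002], "dr": [0, 0, 0], "jaw": 1}]}}

```text
clock: 10.0
tcp_pos: [0.6069, -0.0666, 0.1769]
orientation: [-3.11, -0.427, -0.001]
contact_force: [-2.6, 0.9, 3.3]
grip_width: -0.0002
```

Emit:
{"name": "drive_tool", "arguments": {"commands": [{"linear": [0, 0, 0.0015], "dr": [0, 0, 0], "jaw": 1}]}}

```text
clock: 10.12
tcp_pos: [0.607, -0.0666, 0.1754]
orientation: [-3.11, -0.427, -0.001]
contact_force: [-0.6, 0.5, 3.4]
grip_width: 0.0004
```

Emit:
{"name": "drive_tool", "arguments": {"commands": [{"linear": [0, 0, 0.0015], "dr": [0, 0, 0], "jaw": 1}]}}

```text
clock: 10.25
tcp_pos: [0.607, -0.0666, 0.1738]
orientation: [-3.11, -0.427, -0.001]
contact_force: [-2.7, -0.2, 4.0]
grip_width: 0.0002
```

Emit:
{"name": "drive_tool", "arguments": {"commands": [{"linear": [0, 0, 0.0015], "dr": [0, 0, 0], "jaw": 1}]}}

```text
clock: 10.38
tcp_pos: [0.6069, -0.0666, 0.1723]
orientation: [-3.11, -0.427, -0.001]
contact_force: [-1.9, -0.0, 3.1]
grip_width: 0.0001
```

Emit:
{"name": "drive_tool", "arguments": {"commands": [{"linear": [0, 0, 0.0015], "dr": [0, 0, 0], "jaw": 1}]}}

```text
clock: 10.5
tcp_pos: [0.607, -0.0666, 0.1707]
orientation: [-3.11, -0.427, -0.001]
contact_force: [-1.4, 0.6, 4.4]
grip_width: 0.0002
```

Emit:
{"name": "drive_tool", "arguments": {"commands": [{"linear": [0, 0, 0.0015], "dr": [0, 0, 0], "jaw": 1}]}}

```text
clock: 10.62
tcp_pos: [0.607, -0.0666, 0.1691]
orientation: [-3.11, -0.427, -0.001]
contact_force: [-1.9, 0.2, 4.0]
grip_width: 0.0003
```

Emit:
{"name": "drive_tool", "arguments": {"commands": [{"linear": [0, 0, 0.0012], "dr": [0, 0, 0], "jaw": 1}]}}

```text
clock: 10.75
tcp_pos: [0.607, -0.0666, 0.1681]
orientation: [-3.11, -0.427, -0.001]
contact_force: [-3.2, 0.8, 9.0]
grip_width: -0.0001
```

Contact with the vial came at about z=0.169. The spring there takes about 3.6 N, so the vial carries about 5 N.

Emit:
{"name": "drive_tool", "arguments": {"commands": [{"linear": [0, 0, 0.001], "dr": [0, 0, 0], "jaw": 1}]}}

```text
clock: 10.88
tcp_pos: [0.607, -0.0666, 0.1677]
orientation: [-3.109, -0.427, -0.001]
contact_force: [-3.9, 1.2, 10.3]
grip_width: 0.0002
```

Emit:
{"name": "drive_tool", "arguments": {"commands": [{"linear": [0, 0, 0.0005], "dr": [0, 0, 0], "jaw": 1}]}}

```text
clock: 11.0
tcp_pos: [0.607, -0.0666, 0.1678]
orientation: [-3.109, -0.427, -0.001]
contact_force: [-3.9, 1.7, 9.9]
grip_width: 0.0001
```

Emit:
{"name": "drive_tool", "arguments": {"commands": [{"linear": [0, 0, 0.0003], "dr": [0, 0, 0], "jaw": 1}]}}

```text
clock: 11.12
tcp_pos: [0.607, -0.0666, 0.1681]
orientation: [-3.108, -0.427, -0.001]
contact_force: [-3.1, 0.6, 7.8]
grip_width: 0.0
```

Emit:
{"name": "drive_tool", "arguments": {"commands": [{"linear": [0, 0, 0.0012], "dr": [0, 0, 0], "jaw": 1}]}}

```text
clock: 11.25
tcp_pos: [0.607, -0.0666, 0.1676]
orientation: [-3.108, -0.426, -0.002]
contact_force: [-3.7, 1.2, 10.2]
grip_width: -0.0003
```

Emit:
{"name": "drive_tool", "arguments": {"commands": [{"linear": [0, 0, 0.0012], "dr": [0, 0, 0], "jaw": 1}]}}

```text
clock: 11.38
tcp_pos: [0.607, -0.0666, 0.1672]
orientation: [-3.107, -0.426, -0.002]
contact_force: [-4.5, 2.1, 12.6]
grip_width: -0.0001
```

Emit:
{"name": "drive_tool", "arguments": {"commands": [{"linear": [0, 0, 0.0012], "dr": [0, 0, 0], "jaw": 1}]}}

```text
clock: 11.5
tcp_pos: [0.607, -0.0666, 0.167]
orientation: [-3.106, -0.426, -0.002]
contact_force: [-4.8, 0.8, 13.5]
grip_width: -0.0
```

Emit:
{"name": "drive_tool", "arguments": {"commands": [{"linear": [0, 0, 0.0012], "dr": [0, 0, 0], "jaw": 1}]}}

```text
clock: 11.62
tcp_pos: [0.607, -0.0666, 0.1669]
orientation: [-3.105, -0.426, -0.003]
contact_force: [-5.3, 1.7, 14.0]
grip_width: -0.0005
```

The vial now carries about 10 N. I hold for a bit over a second.

Emit:
{"name": "drive_tool", "arguments": {"commands": [{"linear": [0, 0, 0.0011], "dr": [0, 0, 0], "jaw": 1}, {"linear": [0, 0, 0.0011], "dr": [0, 0, 0], "jaw": 1}, {"linear": [0, 0, 0.0011], "dr": [0, 0, 0], "jaw": 1}, {"linear": [0, 0, 0.0011], "dr": [0, 0, 0], "jaw": 1}]}}

```text
clock: 12.12
tcp_pos: [0.607, -0.0666, 0.1669]
orientation: [-3.102, -0.424, -0.005]
contact_force: [-4.4, 1.2, 13.1]
grip_width: 0.0005
```

Emit:
{"name": "drive_tool", "arguments": {"commands": [{"linear": [0, 0, 0.0011], "dr": [0, 0, 0], "jaw": 1}, {"linear": [0, 0, 0.0011], "dr": [0, 0, 0], "jaw": 1}, {"linear": [0, 0, 0.0011], "dr": [0, 0, 0], "jaw": 1}, {"linear": [0, 0, 0.0011], "dr": [0, 0, 0], "jaw": 1}, {"linear": [0, 0, 0.0011], "dr": [0, 0, 0], "jaw": 1}]}}

```text
clock: 12.75
tcp_pos: [0.607, -0.0666, 0.1669]
orientation: [-3.097, -0.423, -0.007]
contact_force: [-5.5, 1.4, 13.8]
grip_width: 0.0002
```

Emit:
{"name": "drive_tool", "arguments": {"commands": [{"linear": [0, 0, -0.005], "dr": [0, 0, 0], "jaw": 1}, {"linear": [0, 0, -0.012], "dr": [0, 0, 0], "jaw": 1}, {"linear": [0, 0, -0.03], "dr": [0, 0, 0], "jaw": 1}, {"linear": [-0.04, 0, -0.03], "dr": [0, 0, 0], "jaw": 1}, {"linear": [-0.05, 0, 0], "dr": [0, 0, 0], "jaw": 1}, {"linear": [-0.02, 0, 0], "dr": [0, 0, 0], "jaw": 1}, {"linear": [0, 0, 0], "dr": [0, 0, 0], "jaw": 1}, {"linear": [0, 0, 0], "dr": [0, 0, 0], "jaw": 1}]}}

```text
clock: 13.75
tcp_pos: [0.5007, -0.0979, 0.2468]
orientation: [-3.098, -0.425, -0.013]
contact_force: [0.4, 0.3, 0.5]
grip_width: -0.0004
```

```bash
python3 - <<'E'
from nav import *
import cv2
from bench import viewer
err(cap(.0245,0.0005,.184))
ims={}
for n in("wrist","side","top"): ims[n]=viewer.grab_frame(n)[:,:,::-1]; cv2.imwrite(f"pics/{n}7.png",ims[n])
s=cv2.resize(ims["side"][160:360,180:380],(400,400),interpolation=cv2.INTER_CUBIC)
w=cv2.resize(ims["wrist"],(400,300))
t=cv2.resize(ims["top"],(400,300))
cv2.imwrite("pics/f7.png",np.hstack([np.vstack([w,t]),cv2.copyMakeBorder(s,0,200,0,0,cv2.BORDER_CONSTANT)]))
E
```

```text
clk 13.75 shift mm [110.   -0.2  64. ] turn [-0.76 -0.6   0.22] F [0.4  0.35 0.47]
```

View pics/f7.png

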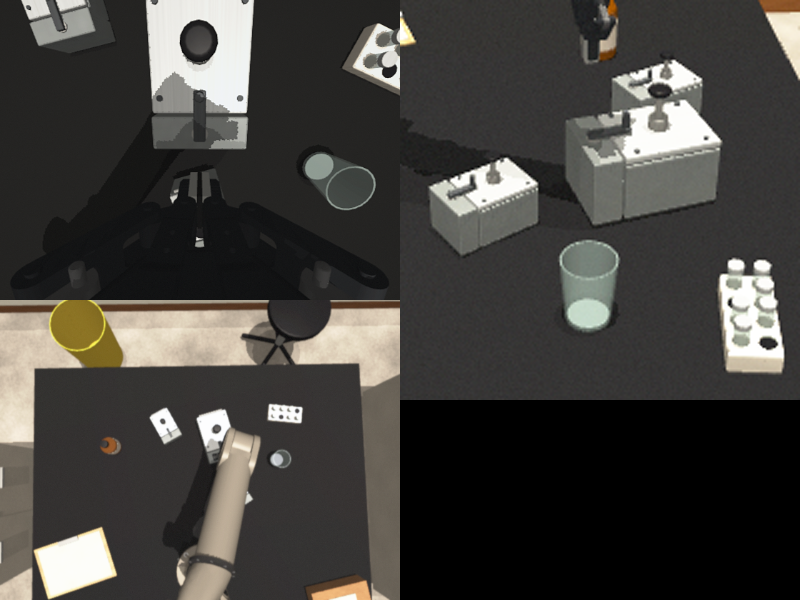

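The lid is shut and the bar lies along the capper axis over it. In the side view the head is at (310,205), the same spot as before pressing (310,204), so the plunger is up. The bottle, beaker and rack have not moved and the arm touches nothing.

```bash
python3 -c "
from bench import job; print(job.hand_in())"
```

```text
the job is handed in; nothing more can be done
None
```

I shut the lid of the largest capper, turned the turnbutton to its stop, pressed the plunger onto the vial, let it come back up, and handed the job in at about 14 s. The hand-in gives no verdict, so the results below are from my own last checks.

- **Lid:** the fingertip touched its front edge at 114 mm, the shut height, and it looks shut in all later pictures.
- **Turnbutton:** pushing met about 11 N at the stop. The picture afterwards puts it at about 0.02 rad.
- **Plunger:** the foot met the vial at about 15 mm of travel. I held about 13.5 N in all, which I estimate as about 10 N on the vial after the return spring, for more than a second. That is between the 4 N needed and the 20 N breaking limit.
- **At the end:** in the side view the plunger head is at its pre-press position to about a pixel. The bottle, beaker and rack look unmoved; I judged this by eye and did not measure it. The arm reads no contact.

Two estimates disagreed along the way. The first fit placed the turnbutton pivot about 15 mm off and the capper about 2 mm off. I corrected both from a wrist picture before turning the button. No other check failed.

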